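# Pump up the phone holding fixture

## Robot

A 7-joint arm with a two-finger parallel gripper is mounted at the origin on the work surface. World frame = base frame: x ahead of the robot, y to its left, z up, the work surface at z = 0. Lengths are in m, angles in degrees, forces in N, time in s.
With the tool pointing down it reaches from about 0.425 to 0.875 m from the base axis. Payload 4.7 kg.
Tool frame: the origin (TCP) lies on the centre line of the jaws, within the pads' length; the fingertips stand 8 mm ahead of it and the grasp point (between the pads) lies 11 mm behind it; z points along the fingers, y is the direction in which the jaws open and shut (so a half turn about z gives the same grasp; the last joint's range is limited). The gripper opens to 87 mm and grips with 3 to 60 N. Pads are 19 mm wide; open, the fingers measure 117 mm over their backs; the gripper's body (75 mm by 190 mm) begins 51 mm behind the grasp point.
Start: joints at [72.599, 18.392, -4.016, 83.108, 1.295, 78.541, -3.26], TCP at [0.203, -0.617, 0.193] pointing down, gripper open.
Joint ranges: [-163.93, 163.93], [-17.29, 119.83], [-79.2, 71.16], [3.27, 140.29], [-89.18, 269.18], [5.43, 117.66], [-154.24, 154.24]. Speed limits (degrees/s): [147.25, 147.25, 180, 180, 180, 180, 180].

## Interface

Orientations are given as [roll, pitch, yaw] about the fixed x, y, z axes, in that order (R = Rz(yaw) Ry(pitch) Rx(roll)).
In Python, from cell import env gives the robot as it stands. The module is installed in compiled form; this text tells all that it offers.
- The arm moves only by the tool move_arm, never from a script. Its argument "steps" is a list of rows, each a list of 2 entries, a list of its own where there are three numbers: the shift along the tool's x, y, z in m, then the turn about the tool's z in rad. A call has 1 to 20 rows; each row is the pose to reach, as a shift and turn from the pose commanded when the call began, along the tool's axes at that moment; what a row does not reach only later rows make up. A row lasts 1/8 s, in which the tool goes at most 62.5 mm and 10.7 degrees, less where a joint would pass 70% of its speed; a pose out of reach is approached as far as the arm can. A call with a gripper value outside its range is refused whole. "hand" is the closure, from -1 (fully open) to 1 (shut), set as the call begins (left out, the last holds). The fingers move at their own pace and stop on an object; "squeeze" is the grip in N (left out, the last holds). Time passes only in rows, so rows that repeat a pose let the fingers close. It gives the time, the measured TCP pose, the force and the opening at its end, in the units of the state.
- env.get_obs(): the state, without advancing time (a new reading comes with each control period).
- env.read_camera(name): name is "side" or "top" or "wrist"; returns (picture, depth): 420x560x3 uint8, red, green, blue; 420x560 float32, m along the optical axis (not along the pixel's ray), 0 where there is no reading.
- env.calibration(name): a dict with "intrinsics" (3x3 intrinsics, pixels), "position" and "orientation" of the camera in the world; the wrist camera has in their place "mount" (4x4, takes a point from camera to tool coordinates, whose origin is the TCP and whose axes are the flange's). Camera axes: x right, y up, looking along -z (the intrinsics and any distortion apply to the point x, -y, -z); pixel columns grow to the right and rows downward; lengths in m; the calibration is good to about 2 mm. A picture is of the moment at which its call begins: read the wrist's pose just before it. calibration takes no time and is no camera call.
- env.sign_off(): hands the job in, once; it reports no verdict.
Trained networks look in the newest picture that a camera, given by its name, has taken for a name from the list of things; names that differ only in an ending like _2 or _b are one class to them, and where a whole thing is asked for, a point or a joint stands for the part that bears it (a point fixed in the world has none). Each returns a list of dicts, best first, with "conf" (0 to 1); they miss things now and then, are a little off and sometimes report something else, mostly with a low value. They report only what shows in the picture. A call takes as long as a camera call.
- env.cut_out(camera, query): "region" (420x560 bool, what is visible of it) and "uv" ([column, row] in pixels, amid what is visible of it).
The state is a dict: "time_s": time; "qpos": joint angles; "joint_velocities": joint speeds; "effort": joint torques, N m; "tool_pos": TCP position; "tool_rot": TCP orientation; "force": force on the tool from outside, world axes, zero at the start; "wrist_torque": the same for the moment, N m; "grip_width": finger opening in m.
Only numpy, scipy, OpenCV 4.12 (cv2) and the standard library are available. Lean on these libraries where they do the work, as an engineer would, in place of code of your own. Each camera call takes 0.05 s, during which the arm holds its last target. There are 200 camera calls.

## Task

Charge the phone holding fixture with its hand pump: with the fingertips press the spring plunger on the dark metal housing all the way down and let it spring fully back up, stroke after stroke, until the indicator pin beside it has popped fully out. Watch the pin after each stroke and do not pump again once it is fully out; leave the plunger up. Only press: do not touch the pin, and do not lift or shift the phone or anything else on the bench.

Things in the scene. Friction and masses are not known exactly. Their poses are not given: they have to be found in the camera images.
- station: the fixed fixture: aluminium base plate 180 x 240 x 12 mm (x, y, z) with a rubber phone pad on its +y half and, on its -y half, a dark metal pump housing 128 x 50 mm (x, y) whose flat top is 87 mm above the bench; origin: centre of the plate's underside; it stands upright at any yaw
- plunger (a joint): how far the plunger is pressed, m: 0 up, 0.016 all the way down (hard stop). Its spring pushes it back up by itself in about 0.3 s; pressing takes 4 N to start and 8 N at the bottom. A stroke counts only when pressed at least 13 mm and then let back up: the pin rises during the return, not during the press, by about 10 mm a stroke (the first stroke 3 to 16 mm)
- plunger_top (a point): centre of the top face of the plunger's round light metal cap, 34 mm diameter, 12 mm thick, on a 14 mm steel rod; when up, the face is 36 mm above the housing's top (123 mm above the bench); it is at (-30, -75) mm in the fixture's x, y and moves straight down when pressed
- pin (a joint): how far the indicator pin has risen, m: starts at 0 to 0.012, fully out at 0.040; stays where it is between strokes. Three or four full strokes bring it fully out
- pin_top (a point): top end of the upright steel indicator pin, 12 mm diameter, on the same housing 58 mm from the plunger's axis towards the fixture's +x, at (28, -75) mm; it stands 3 mm above the housing's top with the joint at 0, 43 mm when fully out, and then a wider shoulder (18 mm diameter) shows at its foot
- phone: phone with dark glass, 147 x 72 x 8 mm, lying on the fixture's rubber pad between four short posts; origin: centre of its underside
- dispenser: white solvent dispenser bottle with a steel press head, 52 mm diameter, 102 mm high, standing beside the pump; not part of the work; origin: centre of its underside
- screw_pot: small grey closed screw jar, 40 mm diameter, 30 mm high; origin: centre of its underside
- screwdriver: grey-handled screwdriver lying down, 150 mm long along its x axis
- battery: flat black phone battery, 90 x 38 x 6 mm; origin: centre of its underside
- spudger: black plastic prying stick, 130 x 10 x 6 mm; origin: centre of its underside
- suction_cup: small rubber suction cup, 48 mm diameter, 30 mm high; origin: centre of its underside

How it is judged:
By the outcome, as a careful person would: the job done as asked, in the order asked, and still so for the second after the job is handed in, with the robot touching nothing.
It also fails if it takes over 48 s, if anything falls off the work surface, if the arm or the gripper's body presses on something with over 40 N, if the wrist force passes 120 N, or if a joint passes its speed limit or range.

## Working session

There is one attempt and no reset: what is moved stays moved. The work goes in short steps, Python scripts to look and compute and a tool call to move; the robot and the scene stay as the last step left them, time stands still between calls to the robot, and variables do not carry over. Pictures are saved under pics/ and viewed, about 8 in all and at most 12, crops included, and the job is handed in when it is done.

Besides the shell and the picture viewer there is one more tool, called after "Emit:" in YAML: its name, and indented under it one key for each argument. move_arm: Moves the arm, as the interface text tells. Its arguments: {"type":"object","properties":{"steps":{"type":"array"},"hand":{"type":"number"},"squeeze":{"type":"number"}},"required":["steps"]}

```bash
mkdir -p pics; cat > h.py <<'E'
import numpy as np, cv2
from cell import env
from scipy.spatial.transform import Rotation as R
def world(name, uv, d):
    c=env.calibration(name); K=np.array(c["intrinsics"])
    uv=np.atleast_2d(uv).astype(float); d=np.atleast_1d(d)
    x=(uv[:,0]-K[0,2])/K[0,0]*d; y=(uv[:,1]-K[1,2])/K[1,1]*d
    p=np.c_[x,-y,-d]
    o=np.array(c["orientation"])
    Rm=o if o.shape==(3,3) else R.from_euler('xyz',o,degrees=True).as_matrix()
    return p@Rm.T+np.array(c["position"])
def cloud(name,reg,depth):
    v,u=np.nonzero(reg&(depth>0)); return world(name,np.c_[u,v],depth[v,u])
E
python3 - <<'E'
from h import *
print(env.get_obs())
for n in("top","side"):
    im,d=env.read_camera(n); cv2.imwrite(f"pics/{n}0.png",im[:,:,::-1]); np.save(f"{n}.npy",d)
    print(n,env.calibration(n))
    for q in("plunger_top","pin_top","station","phone","dispenser"):
        for r in env.cut_out(n,q)[:2]:
            p=cloud(n,r["region"],d)
            print(q,round(r["conf"],2),r["uv"],r["region"].sum(),np.median(p,0).round(3) if len(p) else 0,np.percentile(p,98,axis=0).round(3) if len(p) else 0)
E
```

```text
{'time_s': 0.0, 'qpos': array([72.59890567, 18.43816851, -4.01597991, 83.17471557,  1.29706654,
       78.54117842, -3.25927511]), 'joint_velocities': array([-0.13429837,  0.0352365 , -0.07615308,  0.03087071, -0.02078261,
       -0.04731615,  0.02015051]), 'effort': array([-4.50955504e-04, -4.91294968e+01, -4.04618857e-01, -3.12530065e+01,
       -6.41140994e-02,  4.37477406e-02,  2.22870767e-04]), 'tool_pos': array([ 0.20286302, -0.61688906,  0.19147338]), 'tool_rot': array([-1.79891298e+02,  7.66647571e-03,  1.82124100e+01]), 'force': array([-0.6984739 ,  0.12048822, -0.44841778]), 'wrist_torque': array([ 0.0423651 ,  0.00060622, -0.01064171]), 'grip_width': 0.08735147756112815}
top {'intrinsics': array([[475.68308605,   0.        , 270.4261336 ],
       [  0.        , 475.68308605, 206.19613355],
       [  0.        ,   0.        ,   1.        ]]), 'position': array([0.42708261, 0.07034256, 0.99050807]), 'orientation': array([ 10.43445124,   1.37403339, -90.38383253])}
plunger_top 0.56 [433.8, 239.7] 284 [ 0.525 -0.207  0.123] [ 0.541 -0.192  0.126]
station 0.82 [395.6, 238.7] 7629 [ 0.536 -0.161  0.014] [ 0.633 -0.008  0.122]
station 0.23 [399.8, 305.1] 560 [ 0.407 -0.161  0.022] [ 0.421 -0.065  0.028]
dispenser 0.89 [467.2, 200.2] 891 [ 0.597 -0.296  0.07 ] [ 0.622 -0.282  0.104]
side {'intrinsics': array([[437.89166391,   0.        , 287.50638245],
       [  0.        , 437.89166391, 209.68781933],
       [  0.        ,   0.        ,   1.        ]]), 'position': array([0.28345626, 0.75035197, 0.7126862 ]), 'orientation': array([  50.64462435,    0.83556902, -154.25375189])}
station 0.87 [352.1, 187.9] 4057 [ 0.536 -0.168  0.017] [ 0.627 -0.003  0.117]
phone 0.93 [348.6, 207.1] 1131 [ 0.524 -0.08   0.027] [ 0.596 -0.04   0.03 ]
phone 0.68 [350.6, 143.1] 361 [ 0.598 -0.297  0.071] [ 0.625 -0.283  0.104]
dispenser 0.63 [350.6, 143.4] 349 [ 0.598 -0.297  0.071] [ 0.625 -0.283  0.104]
```

```bash
python3 - <<'E'
import cv2
a=cv2.imread("pics/top0.png")[130:350,300:560]
cv2.imwrite("pics/a.png",cv2.resize(a,None,fx=3,fy=2.7,interpolation=2)[:600,:800])
a=cv2.imread("pics/side0.png")[100:260,250:460]
cv2.imwrite("pics/b.png",cv2.resize(a,None,fx=3.7,fy=3.7,interpolation=2)[:600,:800])
E
```

```text
(no output)
```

View pics/a.png

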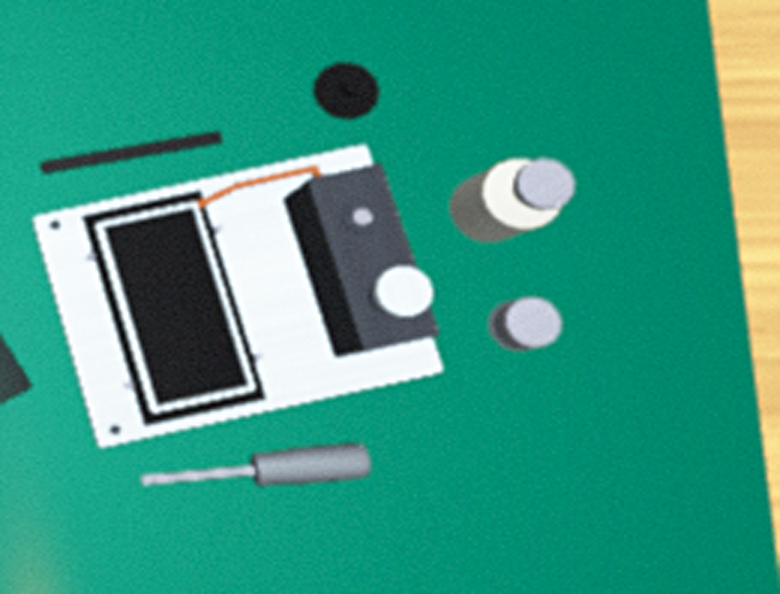

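View pics/b.png

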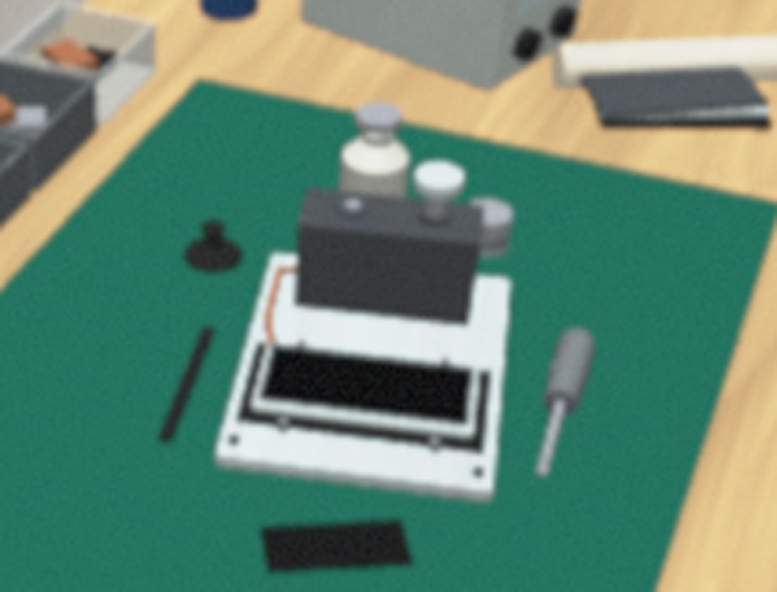

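The cap (white disc) is at about (435,238) in the top image. The pin is at about (421,210) and low. The dispenser's steel head is a separate lookalike at about (481,198).

```bash
cat >> h.py <<'E'
def atz(name,uv,z):
    a=world(name,uv,1.)[0]; c=np.array(env.calibration(name)["position"]); return c+(a-c)*(z-c[2])/(a[2]-c[2])
def totool(p):
    o=env.get_obs(); return R.from_euler('xyz',o["tool_rot"],degrees=True).as_matrix().T@(np.array(p)-o["tool_pos"])
E
python3 - <<'E'
from h import *
im=cv2.imread("pics/top0.png"); d=np.load("top.npy")
P={}
for n,(u,v),w,t,z in(("cap",(435,238),14,190,.123),("pin",(421,210),7,110,.092)):
    g=cv2.cvtColor(im,cv2.COLOR_BGR2GRAY)[v-w:v+w+1,u-w:u+w+1]
    _,l,s,c=cv2.connectedComponentsWithStats((g>t).astype(np.uint8)); k=l[w,w]
    uv=c[k]+[u-w,v-w]; P[n]=atz("top",uv,z); print(n,uv,s[k],P[n].round(4),'tool',totool(P[n]).round(4))
e=P["pin"]-P["cap"]; print(np.hypot(*e[:2]),np.degrees(np.arctan2(e[1],e[0])))
r=[r for r in env.cut_out("top","plunger_top")]
if r:
  p=cloud("top",r[0]["region"],d);p=p[p[:,2]>.115];print(p.mean(0),p.min(0),p.max(0))
E
```

```text
cap [434.43726236 237.41825095] [  5   5  18  18 263] [ 0.526  -0.2077  0.123 ] tool [ 0.4348 -0.2883  0.0696]
pin [420.35 209.75] [ 3  4  8  7 40] [ 0.5827 -0.1947  0.092 ] tool [ 0.4927 -0.283   0.1006]
0.05816030773299367 12.953661314323028
[ 0.52529555 -0.20698642  0.12249763] [ 0.50894415 -0.22382679  0.11582604] [ 0.54215639 -0.1909316   0.12709903]
```

Emit:
move_arm:
  steps:
    - [[0.01,-0.007,0],0]
    - [[0.03,-0.02,0],0]
    - [[0.06,-0.04,0],0]
    - [[0.1,-0.066,0],0]
    - [[0.14,-0.093,0],0]
    - [[0.18,-0.119,0],0]
    - [[0.22,-0.146,0],0]
    - [[0.26,-0.172,0],0]
    - [[0.3,-0.199,0],0]
    - [[0.34,-0.225,0],0]
    - [[0.375,-0.249,0],0]
    - [[0.405,-0.269,0],0]
    - [[0.425,-0.282,0],0]
    - [[0.435,-0.288,0],0]
    - [[0.435,-0.288,0],0]
    - [[0.435,-0.288,0.015],0]
    - [[0.435,-0.288,0.03],0]
    - [[0.435,-0.288,0.03],0]
    - [[0.435,-0.288,0.03],0]
  hand: 1
  squeeze: 15

```text
time_s: 3.02
tool_pos: [0.5261, -0.2083, 0.1624]
tool_rot: [-180.0, 0.0, 18.2]
force: [-0.4, -0.2, -0.1]
grip_width: 0.0005
```

```bash
python3 - <<'E'
from h import *
o=env.get_obs(); print(o["time_s"],o["tool_pos"],o["tool_rot"],o["force"],o["grip_width"],o["qpos"].round(0)); print(totool([.526,-.2077,.123]).round(4))
im,d=env.read_camera("wrist"); a=im[:,:,::-1]
s,ds=env.read_camera("side"); b=s[100:260,300:420,::-1]
cv2.imwrite("pics/c.png",np.hstack([cv2.resize(a,(480,360)),cv2.resize(b,(270,360),interpolation=2)]))
E
```

```text
3.025 [ 0.52612791 -0.20828035  0.16237798] [-1.79989178e+02  1.17961364e-02  1.81714237e+01] [-0.41009248 -0.15817497 -0.08172943] 0.0004772376211889561 [ 41.  11. -25.  97.   5.  73. -57.]
[ 0.0001 -0.0006  0.0394]
```

View pics/c.png

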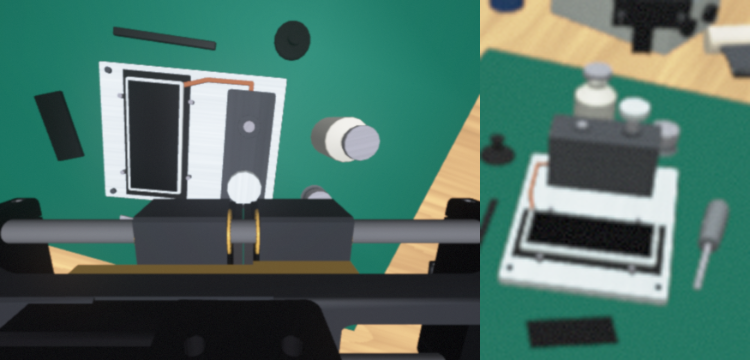

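The wrist view shows the cap at crop (243,187), just ahead of the fingers. In the side view the fingertips (~(640,50)) look further from the cap (633,105) than expected. I'll check this by projection.

```bash
python3 - <<'E'
from h import *
def proj(K,Rm,t,p):
    q=Rm.T@(np.array(p)-t); return [K[0,2]+K[0,0]*q[0]/-q[2], K[1,2]-K[1,1]*q[1]/-q[2]]
o=env.get_obs(); Rt=R.from_euler('xyz',o["tool_rot"],degrees=True).as_matrix(); T=o["tool_pos"]
tip=T+Rt@[0,0,.008]; cap=[.526,-.2077,.123]
c=env.calibration("wrist"); M=np.array(c["mount"]); K=np.array(c["intrinsics"]); print(c)
cs=env.calibration("side"); Rs=R.from_euler('xyz',cs["orientation"],degrees=True).as_matrix()
for n,p in(("tip",tip),("cap",cap)):
    print(n,"wrist crop",np.array(proj(K,Rt@M[:3,:3],T+Rt@M[:3,3],p))*480/560)
    u=proj(np.array(cs["intrinsics"]),Rs,np.array(cs["position"]),p); print("side crop",480+(u[0]-300)*2.25,(u[1]-100)*2.25)
s,d=env.read_camera("side"); 
cv2.imwrite("pics/d.png",cv2.resize(s[60:210,260:460,::-1],None,fx=4,fy=4,interpolation=2))
E
```

```text
{'intrinsics': array([[291.45852764,   0.        , 283.38929933],
       [  0.        , 291.45852764, 210.5186156 ],
       [  0.        ,   0.        ,   1.        ]]), 'mount': array([[-4.73338307e-05,  9.69783711e-01,  2.43966292e-01,
         6.66656557e-02],
       [ 9.99999971e-01,  1.03208131e-04, -2.16241901e-04,
         3.62630457e-04],
       [-2.34887179e-04,  2.43966275e-01, -9.69783688e-01,
        -1.93687446e-01],
       [ 0.00000000e+00,  0.00000000e+00,  0.00000000e+00,
         1.00000000e+00]])}
tip wrist crop [242.42535872 198.65884871]
side crop 635.7959554168931 80.78471282449472
cap wrist crop [241.73884811 188.70137539]
side crop 633.2228871564421 105.84381551607709
```

View pics/d.png

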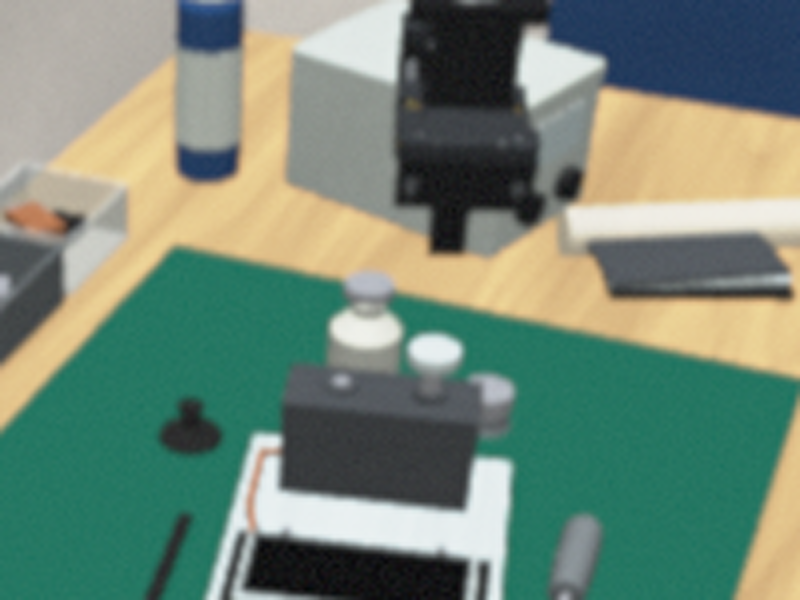

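```bash
python3 - <<'E'
from h import *
s,d=env.read_camera("side")
for v in range(100,128,3):
    print(v,[(world("side",[u,v],d[v,u])[0]).round(3).tolist() if d[v,u]>0 else None for u in(369,372,375)])
o=env.get_obs();print(o["tool_pos"],o["time_s"],o["grip_width"])
w,dw=env.read_camera("wrist"); print(dw[210:300:6,284].round(3), dw[210:300:6,270].round(3))
cv2.imwrite("pics/e.png",cv2.resize(w[190:310,200:360,::-1],None,fx=5,fy=5,interpolation=2))
E
```

```text
100 [[0.513, -0.116, 0.294], [0.508, -0.12, 0.293], [0.501, -0.12, 0.295]]
103 [[0.514, -0.124, 0.284], [0.506, -0.116, 0.289], [0.501, -0.122, 0.287]]
106 [[0.513, -0.123, 0.277], [0.506, -0.122, 0.279], [0.5, -0.124, 0.279]]
109 [[0.513, -0.124, 0.269], [0.507, -0.126, 0.27], [0.5, -0.127, 0.271]]
112 [[0.53, -0.194, 0.226], [0.524, -0.197, 0.226], [0.5, -0.129, 0.263]]
115 [[0.531, -0.201, 0.215], [0.524, -0.2, 0.217], [0.517, -0.204, 0.217]]
118 [[0.531, -0.202, 0.207], [0.523, -0.202, 0.208], [0.516, -0.201, 0.21]]
121 [[0.529, -0.198, 0.201], [0.522, -0.201, 0.201], [0.515, -0.202, 0.202]]
124 [[0.619, -0.551, -0.0], [0.61, -0.554, 0.0], [0.6, -0.555, 0.002]]
127 [[0.612, -0.528, 0.001], [0.604, -0.537, -0.001], [0.594, -0.537, 0.001]]
[ 0.52663181 -0.208089    0.16301509] 3.225 0.00026131077819137284
[0.239 0.241 0.241 0.244 0.245 0.165 0.157 0.148 0.083 0.083 0.081 0.082
 0.082 0.135 0.135] [0.24  0.24  0.241 0.243 0.284 0.161 0.088 0.089 0.084 0.083 0.083 0.081
 0.083 0.088 0.108]
```

View pics/e.png

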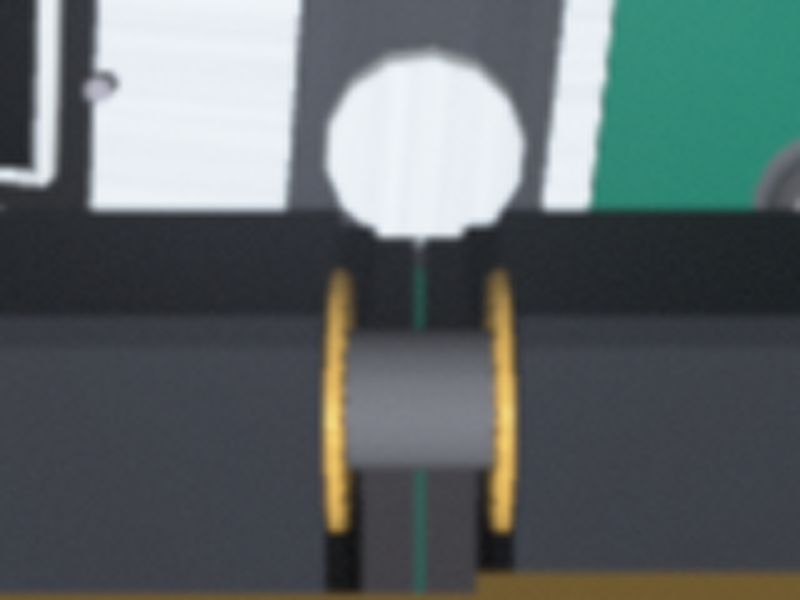

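Both cameras' depths agree that the closed fingertips sit at z≈0.197. That is about 34 mm behind the TCP, not 8 mm ahead, and laterally they are centred. In the wrist crop the cap is at (425,145) and the finger slot at (420,240). I'll descend guardedly and find contact by force.

Emit:
move_arm:
  steps:
    - [[0,0.0005,0.008],0]
    - [[0,0,0.016],0]
    - [[0,0,0.024],0]
    - [[0,0,0.028],0]
    - [[0,0,0.03],0]
    - [[0,0,0.03],0]

```text
time_s: 4.03
tool_pos: [0.5263, -0.208, 0.1325]
tool_rot: [180.0, 0.0, 18.2]
force: [-0.7, -0.3, -0.2]
grip_width: 0.0006
```

Emit:
move_arm:
  steps:
    - [[0,0,0.008],0]
    - [[0,0,0.016],0]
    - [[0,0,0.022],0]
    - [[0,0,0.025],0]
    - [[0,0,0.025],0]

```text
time_s: 4.65
tool_pos: [0.5262, -0.2079, 0.1073]
tool_rot: [-180.0, 0.0, 18.2]
force: [0.7, 0.0, 0.3]
grip_width: 0.0001
```

```bash
cat > look.py <<'E'
from h import *
import sys
o=env.get_obs();print(o["tool_pos"],o["time_s"],o["force"].round(2))
s,d=env.read_camera("side"); a=s[100:190,310:400,::-1]
t,_=env.read_camera("top"); b=t[170:260,390:480,::-1]
cv2.imwrite(sys.argv[1],np.hstack([cv2.resize(x,(400,400),interpolation=2) for x in(a,b)]))
print("finger z",[world("side",[371,v],d[v,371])[0].round(3).tolist() for v in range(124,150,3)])
E
python3 look.py pics/f.png
```

```text
[ 0.52618145 -0.20789478  0.10727202] 4.65 [0.7  0.04 0.3 ]
finger z [[0.503, -0.118, 0.238], [0.504, -0.124, 0.227], [0.503, -0.123, 0.22], [0.502, -0.124, 0.212], [0.52, -0.2, 0.161], [0.52, -0.204, 0.15], [0.518, -0.2, 0.144], [0.521, -0.214, 0.127], [0.518, -0.207, 0.123]]
```

View pics/f.png

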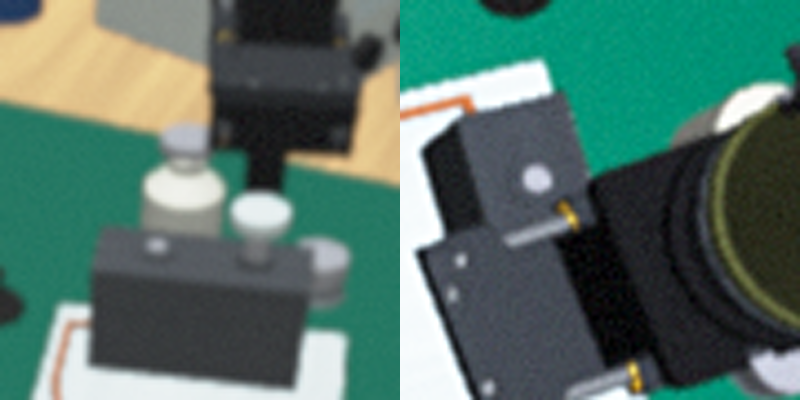

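No contact yet. The side crop shows the tips at (265,190), just above the cap at (262,210). The pin shows at side crop (157,245) and top crop (538,178), still low. I'll keep descending to contact.

Emit:
move_arm:
  steps:
    - [[0,0,0.005],0]
    - [[0,0,0.01],0]
    - [[0,0,0.014],0]
    - [[0,0,0.014],0]

```text
time_s: 5.25
tool_pos: [0.5262, -0.2079, 0.0935]
tool_rot: [-180.0, 0.0, 18.2]
force: [-1.1, 0.4, 1.4]
grip_width: 0.0006
```

Emit:
move_arm:
  steps:
    - [[0,0,0.003],0]
    - [[0,0,0.006],0]
    - [[0,0,0.006],0]

```text
time_s: 5.62
tool_pos: [0.5264, -0.208, 0.0878]
tool_rot: [180.0, -0.0, 18.2]
force: [-1.1, 1.0, 5.2]
grip_width: 0.0006
```

Emit:
move_arm:
  steps:
    - [[0,0,0.003],0]
    - [[0,0,0.006],0]
    - [[0,0,0.008],0]
    - [[0,0,0.008],0]

```text
time_s: 6.12
tool_pos: [0.5264, -0.208, 0.0801]
tool_rot: [180.0, -0.0, 18.2]
force: [-1.9, 0.7, 6.0]
grip_width: 0.0005
```

Emit:
move_arm:
  steps:
    - [[0,0,0.002],0]
    - [[0,0,0.003],0]
    - [[0,0,0.003],0]

```text
time_s: 6.5
tool_pos: [0.5264, -0.208, 0.0774]
tool_rot: [180.0, 0.0, 18.2]
force: [-3.1, 1.0, 7.7]
grip_width: 0.0006
```

Emit:
move_arm:
  steps:
    - [[0,0,0.001],0]
    - [[0,0,0.002],0]
    - [[0,0,0.002],0]

```text
time_s: 6.88
tool_pos: [0.5265, -0.2081, 0.0773]
tool_rot: [179.9, 0.0, 18.2]
force: [-7.7, 2.3, 18.4]
grip_width: 0.0009
```

Hard stop reached at TCP z≈0.0773 (18 N), so contact is at about 0.093. Now I'll let it back up.

Emit:
move_arm:
  steps:
    - [[0,0,-0.006],0]
    - [[0,0,-0.014],0]
    - [[0,0,-0.022],0]
    - [[0,0,-0.024],0]
    - [[0,0,-0.024],0]
    - [[0,0,-0.024],0]
    - [[0,0,-0.024],0]

```text
time_s: 7.75
tool_pos: [0.5261, -0.2079, 0.0982]
tool_rot: [-180.0, 0.0, 18.2]
force: [-0.1, 1.0, -1.3]
grip_width: 0.0005
```

```bash
cat > pin.py <<'E'
from h import *
import sys
o=env.get_obs();print(o["tool_pos"],o["time_s"],o["force"].round(2))
# pin axis at the known x,y: project heights, compare with brightness top edge in the side view
s,d=env.read_camera("side"); t,_=env.read_camera("top")
def proj(name,p):
    c=env.calibration(name);K=c["intrinsics"];Rm=R.from_euler('xyz',c["orientation"],degrees=True).as_matrix()
    q=Rm.T@(np.array(p)-c["position"]);return np.array([K[0,2]-K[0,0]*q[0]/q[2],K[1,2]+K[1,1]*q[1]/q[2]])
for h in(3,13,23,33,43): print(h,"side",proj("side",[.5827,-.1947,.087+h/1e3]).round(1),"top",proj("top",[.5827,-.1947,.087+h/1e3]).round(1))
for n,im,dd in(("side",s,d),("top",t,_)):
    for r in env.cut_out(n,"pin")[:1]:
        p=cloud(n,r["region"],dd);v,u=np.nonzero(r["region"]);print(n,r["conf"],r["uv"],"rows",v.min(),v.max(),"zmax-.087",np.percentile(p[:,2],95)-.087 if len(p) else 0)
a=s[120:190,310:380,::-1];b=t[180:250,390:460,::-1]
cv2.imwrite(sys.argv[1],np.hstack([cv2.resize(x,(400,400),interpolation=2) for x in(a,b)]))
E
python3 pin.py pics/g.png
```

```text
[ 0.52607905 -0.20786857  0.09817837] 7.75 [-0.06  0.97 -1.3 ]
3 side [344.5 155.6] top [420.1 209.9]
13 side [344.8 152.3] top [421.6 209. ]
23 side [345.1 149. ] top [423.1 208.1]
33 side [345.3 145.7] top [424.7 207.1]
43 side [345.6 142.3] top [426.3 206.1]
top 0.63 [421.3, 209.1] rows 207 212 zmax-.087 0.014570947113898697
```

View pics/g.png

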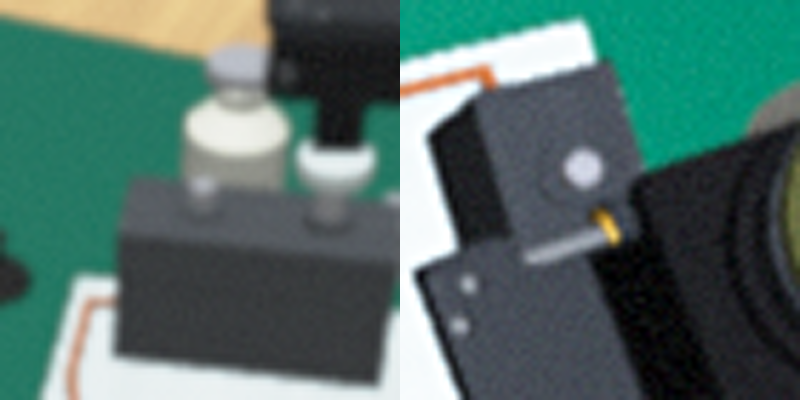

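The pin's top is at side crop (203,183) and top crop (583,168), about 14 mm above the housing (joint ≈11 mm). The cap is up at (337,165). Stroke 2.

Emit:
move_arm:
  steps:
    - [[0,0,0.006],0]
    - [[0,0,0.012],0]
    - [[0,0,0.018],0]
    - [[0,0,0.022],0]
    - [[0,0,0.0235],0]
    - [[0,0,0.0235],0]

```text
time_s: 8.7
tool_pos: [0.5269, -0.2082, 0.0774]
tool_rot: [179.9, -0.0, 18.2]
force: [-4.1, 1.0, 15.1]
grip_width: 0.0006
```

Emit:
move_arm:
  steps:
    - [[0,0,-0.006],0]
    - [[0,0,-0.014],0]
    - [[0,0,-0.022],0]
    - [[0,0,-0.0235],0]
    - [[0,0,-0.0235],0]
    - [[0,0,-0.0235],0]
    - [[0,0,-0.0235],0]

```text
time_s: 9.57
tool_pos: [0.5261, -0.2079, 0.0982]
tool_rot: [-180.0, 0.0, 18.2]
force: [-0.4, 0.0, 0.8]
grip_width: 0.0006
```

```bash
python3 pin.py pics/h.png | grep -v side\ \\[
```

```text
[ 0.52609707 -0.20790224  0.09821485] 9.575 [-0.38  0.02  0.76]
top 0.38 [421.7, 209.0] rows 206 212 zmax-.087 0.024376638331895767
```

View pics/h.png

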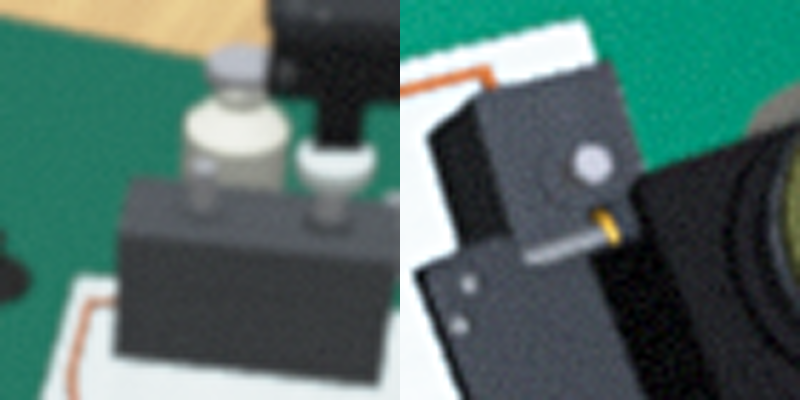

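The pin's top has risen to side crop (203,165), about 24 mm, and the depth agrees (joint ≈21). Stroke 3.

Emit:
move_arm:
  steps:
    - [[0,0,0.006],0]
    - [[0,0,0.012],0]
    - [[0,0,0.018],0]
    - [[0,0,0.022],0]
    - [[0,0,0.0235],0]
    - [[0,0,0.0235],0]

```text
time_s: 10.52
tool_pos: [0.5269, -0.2082, 0.0774]
tool_rot: [179.9, -0.0, 18.2]
force: [-5.1, 1.8, 15.0]
grip_width: 0.0005
```

Emit:
move_arm:
  steps:
    - [[0,0,-0.006],0]
    - [[0,0,-0.014],0]
    - [[0,0,-0.022],0]
    - [[0,0,-0.0235],0]
    - [[0,0,-0.0235],0]
    - [[0,0,-0.0235],0]
    - [[0,0,-0.0235],0]

```text
time_s: 11.4
tool_pos: [0.5261, -0.2079, 0.0982]
tool_rot: [-180.0, 0.0, 18.2]
force: [-0.3, -0.5, 0.0]
grip_width: 0.0006
```

```bash
python3 pin.py pics/i.png | grep -v side\ \\[
```

```text
[ 0.52611561 -0.20788246  0.09821155] 11.4 [-0.29 -0.53  0.  ]
side 0.36 [346.2, 150.0] rows 144 156 zmax-.087 0.03421982400813833
top 0.47 [422.3, 211.5] rows 205 213 zmax-.087 0.03384672245136772
```

View pics/i.png

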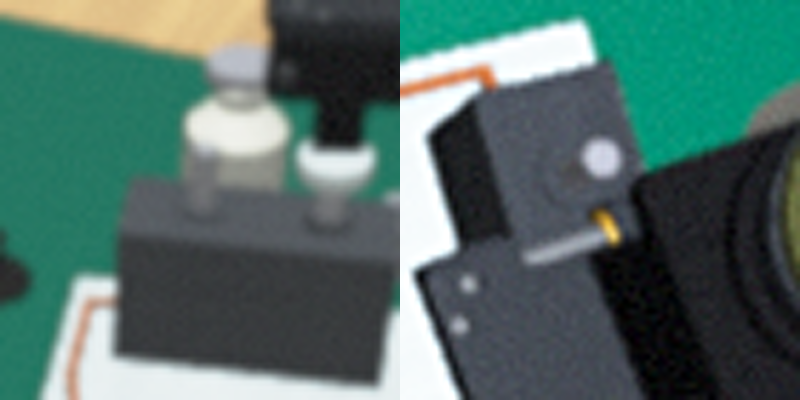

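The pin's top is at side crop (205,150), about 34 mm up (joint ≈31). No shoulder shows yet, so it's not fully out. Stroke 4.

Emit:
move_arm:
  steps:
    - [[0,0,0.006],0]
    - [[0,0,0.012],0]
    - [[0,0,0.018],0]
    - [[0,0,0.022],0]
    - [[0,0,0.0235],0]
    - [[0,0,0.0235],0]

```text
time_s: 12.35
tool_pos: [0.5269, -0.2082, 0.0774]
tool_rot: [179.9, -0.0, 18.2]
force: [-4.2, 1.7, 14.5]
grip_width: -0.0001
```

Emit:
move_arm:
  steps:
    - [[0,0,-0.006],0]
    - [[0,0,-0.014],0]
    - [[0,0,-0.022],0]
    - [[0,0,-0.0235],0]
    - [[0,0,-0.0235],0]
    - [[0,0,-0.0235],0]
    - [[0,0,-0.0235],0]

```text
time_s: 13.22
tool_pos: [0.5261, -0.2079, 0.0982]
tool_rot: [-180.0, 0.0, 18.2]
force: [0.1, -0.3, 0.3]
grip_width: 0.0002
```

```bash
python3 pin.py pics/j.png | grep -v side\ \\[
```

```text
[ 0.52608885 -0.20789927  0.09821065] 13.225 [ 0.05 -0.27  0.28]
side 0.59 [345.3, 150.5] rows 141 156 zmax-.087 0.044369666251340756
```

View pics/j.png

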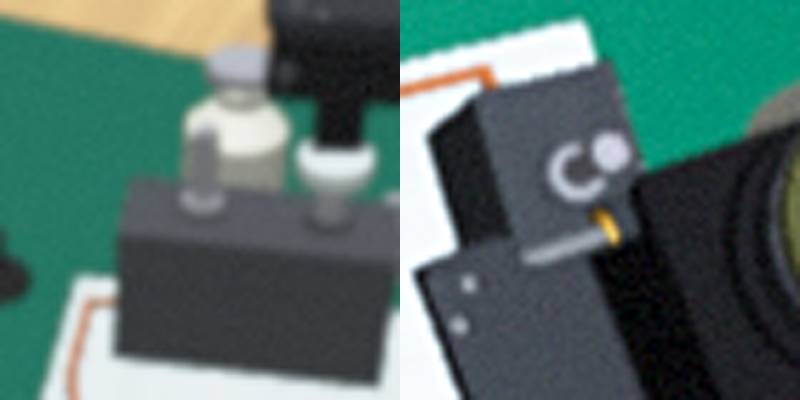

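The shoulder ring now shows at top crop (578,170) and side crop (203,202). The pin's top is about 44 mm up, so it is fully out. I'll retreat straight up and do a last check.

Emit:
move_arm:
  steps:
    - [[0,0,-0.01],0]
    - [[0,0,-0.03],0]
    - [[0,0,-0.055],0]
    - [[0,0,-0.08],0]
    - [[0,0,-0.095],0]
    - [[0,0,-0.1],0]
    - [[0,0,-0.1],0]
    - [[0,0,-0.1],0]

```text
time_s: 14.42
tool_pos: [0.5257, -0.2078, 0.1975]
tool_rot: [-179.9, 0.1, 18.2]
force: [-1.2, -0.4, 0.4]
grip_width: 0.0004
```

```bash
python3 pin.py pics/k.png | grep -v side\ \\[; python3 - <<'E'
from h import *
s,d=env.read_camera("side")
for q in("plunger_top","phone"):
    for r in env.cut_out("side",q)[:1]:
        p=cloud("side",r["region"],d); print(q,r["conf"],np.median(p,0).round(3),np.percentile(p,98,axis=0).round(3))
cv2.imwrite("pics/l.png",cv2.resize(s[90:260,250:450,::-1],None,fx=3.5,fy=3.5,interpolation=2))
E
```

```text
[ 0.52571734 -0.20779708  0.19748729] 14.425 [-1.16 -0.35  0.42]
side 0.49 [343.7, 150.4] rows 141 157 zmax-.087 0.04381520691104135
top 0.66 [423.7, 209.0] rows 204 212 zmax-.087 0.044180469246964865
plunger_top 0.59 [ 0.525 -0.203  0.122] [ 0.539 -0.193  0.126]
phone 0.76 [ 0.525 -0.08   0.027] [ 0.597 -0.04   0.03 ]
```

View pics/l.png

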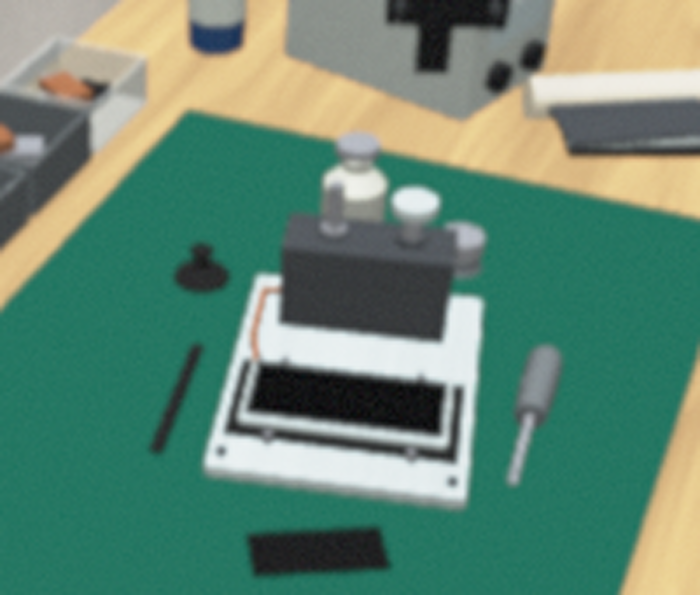

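The pin is fully out at (333,205) with its shoulder showing. The plunger is up at (415,205), the gripper is well clear, and everything else is where it was.

```bash
python3 -c "
from cell import env
print(env.sign_off())"
```

```text
the job is handed in; nothing more can be done
None
```

The phone fixture is charged: the indicator pin is fully out after four full strokes with the closed fingertips. I handed the job in at about 14.5 s of robot time. Each stroke went to the hard stop at about 15–18 N, and I looked at the pin after each release.

**Pin:** its top stood about 14, 24, 34 and then 44 mm above the housing after the four strokes. The wider shoulder at its foot showed after the fourth, so I stopped there.

**Last checks:** the plunger cap is back up at about 122–123 mm above the bench. The phone measures within 1 mm of where it was at the start, and nothing else looks moved in the side view. The gripper finished about 100 mm above where the last stroke ended, touching nothing.

**Disagreement:** the closed fingertips were about 34 mm behind the reported TCP, not 8 mm ahead of it as the interface text says. Depth from both the side and wrist cameras showed this, and where the fingertips met the cap and the hard stop roughly confirmed it. I found the contact height by force instead of relying on the stated figure.

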